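Hold a gusset panel flush on a tilted stage for nailing

TASK

Clear the open tin of nails from beside the tilting stage: slide it along the bench, without lifting or tipping it, until it stands wholly on the empty round rubber mat, and let go of it. Then pick up the small wooden panel by the batten on its back and hold it flush against the middle of the stage's sloping board, batten running straight up the slope, pressing gently (about 10 newtons) so that it can be nailed. Finish while still holding and pressing it there; do not shift the stage's tilt and leave the other things on the bench alone.

Things in the scene. Friction and masses are not known exactly. Their poses are not given: they have to be found in the camera images.
- tin: open round aluminium tin with nails in it, outside diameter 60 mm, height 72 mm, 0.25 to 0.5 kg, loose on the bench, starting near the middle of the round mat between the stage and the robot; origin at the centre of its underside, z up
- tin_center (a point): centre of the tin, half-way up (36 mm above its underside)
- mark_empty: the empty one of two identical flat round dark rubber mats (marks) on the bench, 90 mm across, 1 mm thick and without resistance to sliding (the tin's underside stays at bench height); the other one is where the tin starts; well to the left or right of the tin's; origin at its centre on the bench
- stand: fixed wooden base of the tilting stage, 180 x 180 x 18 mm, screwed to the bench, with a curved steel brace at each side, up to 125 mm high, at 84 mm to either side of the middle; origin at the centre of its underside, x towards the uphill side (to the robot's left, give or take 0.3 rad), y along the hinge towards the robot
- stage: the sloping plywood board, 170 mm up the slope x 150 mm wide x 15 mm thick, hinged at its low edge (on the robot's right), its tilt clamped by two side knobs (reaching 101 mm either side of the middle line) somewhere between 0.2 and 0.5 rad from level: the clamp slips only if pushed hard (about 8 N m about the hinge); origin on the hinge axis at the board's underside, x up the slope, z square out of the face
- stage_face (a point): middle of the board's upper face, between its four edges; x points up the slope, y across it towards the robot, z squarely out of the face (up and to the robot's right)
- panel_grip (a point): centre of the batten of the loose wooden panel, 32 mm above the panel's underside. The panel is a plate 100 x 70 mm, 10 mm thick, lying flat on the bench with a batten on top, 90 mm long x 28 mm wide x 44 mm high (from 10 to 54 mm above the underside), running along the plate's long middle line; 0.1 to 0.2 kg. x along the batten, z up out of the batten side
- panel: the panel (plate and batten); origin at the centre of its flat underside, axes as for its batten's centre
- panel_foot (a point): centre of the panel's flat underside, the face that goes against the board; x along the batten, z towards the batten side
- hammer: claw hammer lying on the bench, bystander
- twine: reel of twine, 84 mm across, 75 mm high, bystander; origin at the centre of its underside
- glue: white glue bottle, 52 mm across, 150 mm high, bystander; origin at the centre of its underside
- offcut: wooden offcut, 90 x 45 x 35 mm, bystander; origin at the centre of its underside
- driver: screwdriver lying on the bench near the robot, bystander
- lath: thin wooden lath, 180 x 35 x 12 mm, lying near the robot, bystander; origin at the centre of its underside
- tape: roll of tape, 90 mm across, 25 mm high, bystander; origin at the centre of its underside

How it is judged:
By the outcome, as a careful person would: the job done as asked, in the order asked, and still so for the second after the job is handed in, while the arm keeps its last pose, push and grip.
It also fails if it takes over 64 s, if anything falls off the work surface, if the arm or the gripper's body presses on something with over 40 N, if the wrist force passes 120 N, or if a joint passes its speed limit or range.

ROBOT

A 7-joint arm with a two-finger parallel gripper is mounted at the origin on the work surface. World frame = base frame: x ahead of the robot, y to its left, z up, the work surface at z = 0. Lengths are in m, angles in rad, forces in N, time in s.
With the tool pointing down it reaches from about 0.35 to 0.775 m from the base axis. Payload 3.1 kg.
Tool frame: the origin (TCP) lies at the very end of the fingers, on their centre line; the grasp point (between the pads) lies 19 mm behind it (env.pinch_z is the distance from the TCP to the grasp point, in m); z points along the fingers, y is the line along which they close (so a half turn about z gives the same grasp; the last joint's range is limited). The gripper opens to 85 mm and grips with 20 to 120 N. Pads are 22 mm wide; open, the fingers measure 114 mm over their backs; the gripper's body (76 mm by 85 mm) begins 54 mm behind the grasp point. The pads swing forward as they close: fully open they stand 13 mm farther back than shut.
Start: joints at [-1.355, 0.311, 0.014, 1.512, -0.004, 1.319, -0.027], TCP at [0.14, 0.532, 0.203] pointing down, gripper open.
Joint ranges: [-2.7, 2.7], [-0.3, 1.91], [-1.27, 1.3], [0.12, 2.57], [-1.44, 4.58], [0.2, 2.03], [-3.05, 3.05]. Speed limits (rad/s): [2.79, 2.79, 3.14, 3.14, 3.14, 3.14, 3.14].

INTERFACE

Orientations are given as a unit quaternion [x, y, z, w].
In Python, from bench import env, jaws, ik, optics, spotter, status gives the robot as it stands. The module is installed in compiled form; this text tells all that it offers. Calls block until the motion is done:
- env.move_pose(position, orientation): joint-space move of the TCP to a pose.
- env.line_to(position, orientation=None, max_speed=0.15): straight line of the TCP; orientation=None keeps the orientation; max_speed is the mean speed in m/s.
- env.movej(angles): joint-space move.
- jaws.command_gripper(opening): opening from 0.0 (shut) to 1.0 (fully open); the grip force is fixed at half the most; returns when the fingers have stopped.
- env.dwell(seconds).
- ik(position, orientation): joint angles nearest the present ones, or None.
- optics.grab_frame(name): name is "scene" or "side" or "wrist"; returns a dict with "pixels" (400x640x3 uint8, red, green, blue), "range_z" (400x640 float32, m along the optical axis (not along the pixel's ray), 0 where there is no reading), "fov_y" (degrees; the focal length in pixels is half the picture's height over the tangent of half this angle, whatever the lens; pixels are square), "cx", "cy" (the principal point, pixels), "pose" (4x4, takes a point from camera to world coordinates). Camera axes: x right, y down, z forward; pixel columns grow to the right and rows downward; lengths in m; the calibration is good to about 2 mm. A picture is of the moment at which its call begins.
A pose or a line that the arm cannot do raises env.MotionError and nothing moves.
- env.close_job(): hands the job in; it is judged then, once.
Trained networks look in a picture, given as the dict that the camera call returned (one of the last four; its "shot" number tells which), for a name from the list of things; names that differ only in an ending like _2 or _b are one class to them, and where a whole thing is asked for, a point or a joint stands for the part that bears it (a point fixed in the world has none). Each returns a list of dicts, best first, with "p" (0 to 1); they miss things now and then, are a little off and sometimes report something else, mostly with a low value. They report only what shows in the picture. A call takes as long as a camera call.
- spotter.search_frame(picture, thing): "location" ([x, y, z] in m, in the coordinates of the camera as it stood for that picture, good to about 4 mm: the middle of the surface that is visible of it).
- spotter.pinpoint(picture, thing): "location" ([x, y, z] in m, in the coordinates of the camera as it stood for that picture, good to about 4 mm: a listed point, or the origin of a listed thing).
Readings, each from a call of its own:
- status.current_t(): time.
- status.current_joints(): joint angles.
- status.current_qd(): joint speeds.
- status.current_effort(): joint torques, N m.
- status.current_position(): TCP position.
- status.current_eef_rot(): TCP orientation.
- status.current_force(): force on the tool from outside, world axes, zero at the start.
- status.current_wrist_torque(): the same for the moment, N m.
- status.current_opening(): opening from 0.0 (shut) to 1.0 (fully open).
- status.current_gripper_force(): force on a finger pad.
Only numpy, scipy, OpenCV 4.12 (cv2) and the standard library are available. Lean on these libraries where they do the work, as an engineer would, in place of code of your own. Each camera call takes 0.05 s, during which the arm holds its last target. There are 200 camera calls.

## Working session

There is one attempt and no reset: what is moved stays moved. The work goes in short steps, each a Python script; the robot and the scene stay as the last script left them, time stands still between calls to the robot, and variables do not carry over. Pictures are saved under pics/ and viewed, at most 10 in all, crops included, and the job is handed in when it is done.

```bash
mkdir -p pics
cat > h.py <<'E'
import numpy as np, cv2
from scipy.spatial.transform import Rotation as R
from bench import env, jaws, ik, optics, spotter, status
def w(pic,p): return (pic["pose"]@np.r_[p,1])[:3]
def cloud(pic):
    d=pic["range_z"]; H,W=d.shape; f=H/2/np.tan(np.radians(pic["fov_y"])/2)
    v,u=np.mgrid[:H,:W]; P=np.stack([(u-pic["cx"])/f*d,(v-pic["cy"])/f*d,d],-1)
    P=P@pic["pose"][:3,:3].T+pic["pose"][:3,3]; P[d<=0]=np.nan; return P
def save(pic,n): cv2.imwrite(f"pics/{n}.png",pic["pixels"][...,::-1])
E
python3 - <<'E'
from h import *
np.set_printoptions(precision=4,suppress=True)
for c in ["scene","side"]:
    p=optics.grab_frame(c); save(p,c+"1"); np.save(c+"1.npy",cloud(p)); print(c,p["pose"][:3,3],p["fov_y"])
    for t in ["tin","mark_empty","stand","stage_face","panel_grip","panel","hammer","twine","glue","offcut","driver","lath","tape"]:
        r=spotter.pinpoint(p,t); print(t,[(w(p,x["location"]).round(3),round(x["p"],2)) for x in r[:2]])
print(status.current_t())
E
```

```text
scene [1.2195 0.4222 0.6684] 52.64854368693574
tin []
mark_empty [(array([ 0.467, -0.276,  0.005]), 0.56)]
stand [(array([ 0.665,  0.029, -0.004]), 0.83)]
stage_face [(array([0.668, 0.017, 0.069]), 0.82)]
panel_grip [(array([ 0.67 , -0.061,  0.034]), 0.65), (array([0.469, 0.318, 0.031]), 0.57)]
panel [(array([ 0.468,  0.318, -0.   ]), 0.95), (array([0.374, 0.001, 0.001]), 0.48)]
hammer [(array([ 0.669, -0.397, -0.001]), 0.94)]
twine [(array([ 0.709,  0.231, -0.003]), 0.65)]
glue []
offcut [(array([ 0.304, -0.355, -0.004]), 0.72), (array([0.482, 0.034, 0.001]), 0.33)]
driver [(array([ 0.325,  0.298, -0.   ]), 0.63)]
lath [(array([0.375, 0.001, 0.004]), 0.61)]
tape [(array([ 0.605,  0.421, -0.002]), 0.96)]
side [ 0.3169 -0.7345  0.9675] 52.51589244911298
tin [(array([0.484, 0.036, 0.   ]), 0.81)]
mark_empty [(array([ 0.471, -0.276,  0.   ]), 0.58)]
stand [(array([ 0.666,  0.021, -0.001]), 0.89), (array([ 0.683, -0.215,  0.002]), 0.19)]
stage_face [(array([0.659, 0.018, 0.069]), 0.91)]
panel_grip [(array([0.475, 0.315, 0.032]), 0.8)]
panel [(array([ 0.471,  0.315, -0.   ]), 0.73), (array([ 0.472, -0.274, -0.003]), 0.53)]
hammer [(array([ 0.671, -0.397, -0.004]), 0.84)]
twine [(array([ 0.712,  0.231, -0.003]), 0.57)]
glue [(array([ 0.684, -0.215,  0.001]), 0.81)]
offcut [(array([ 0.307, -0.354,  0.001]), 0.92)]
driver [(array([ 0.329,  0.299, -0.001]), 0.53)]
lath [(array([0.372, 0.   , 0.001]), 0.6), (array([0.666, 0.018, 0.   ]), 0.48)]
tape [(array([ 0.601,  0.421, -0.001]), 0.9), (array([ 0.307, -0.351,  0.002]), 0.54)]
1.4
```

View pics/side1.png

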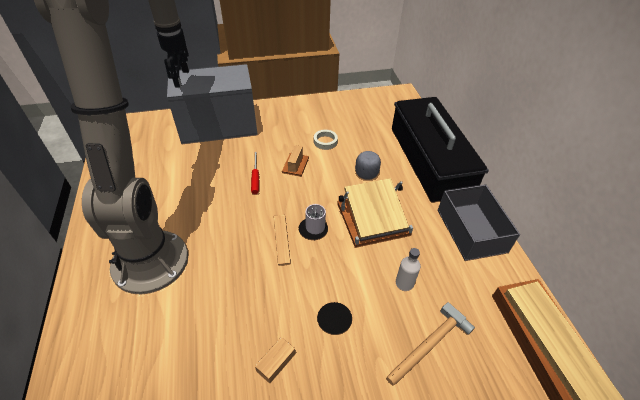

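View pics/scene1.png

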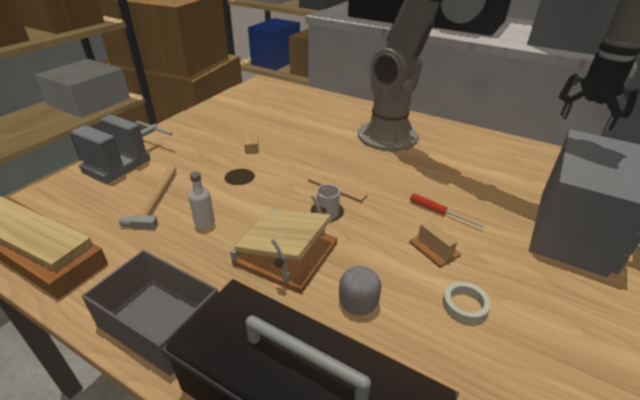

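Run:
```python
from h import *
np.set_printoptions(precision=4,suppress=True)
P=np.concatenate([np.load(c+"1.npy").reshape(-1,3) for c in("scene","side")]); 
def sel(x0,x1,y0,y1,z0,z1):
    m=(P[:,0]>x0)&(P[:,0]<x1)&(P[:,1]>y0)&(P[:,1]<y1)&(P[:,2]>z0)&(P[:,2]<z1); return P[m]
# stage plane
for c in("scene","side"):
    P=np.load(c+"1.npy").reshape(-1,3)
    Q=sel(.60,.73,-.03,.06,.03,.15); 
    for i in range(3):
        m=Q.mean(0); n=np.linalg.svd(Q-m,full_matrices=0)[2][2]; n*=np.sign(n[2]); Q=Q[abs((Q-m)@n)<.005]
    print(c,"plane n",n,"c",m,len(Q),"tilt",np.arccos(n[2]),"az",np.arctan2(n[1],n[0]))
    A=sel(.5,.85,-.12,.15,.02,.2); A=A[abs((A-m)@n)<.004]; print(" face rect",cv2.minAreaRect(A[:,:2].astype('f4')*1000))
    B=sel(.38,.56,.23,.40,.049,.06); print(" batten",len(B),cv2.minAreaRect(B[:,:2].astype('f4')*1000), B[:,2].mean())
    T=sel(.42,.545,-.03,.1,.066,.08); print(" tin rim",len(T),T.min(0),T.max(0))
```

```text
scene plane n [ 0.0145 -0.277   0.9608] c [0.6661 0.0154 0.069 ] 1207 tilt 0.2810207292713575 az -1.5186257514340007
 face rect ((634.228759765625, 17.099639892578125), (268.1575927734375, 166.64002990722656), 3.6112987995147705)
 batten 362 ((470.5177001953125, 317.5078125), (91.25950622558594, 31.742048263549805), 62.954349517822266) 0.053285927272924236
 tin rim 126 [0.4528 0.0045 0.066 ] [0.5141 0.0626 0.0744]
side plane n [ 0.0131 -0.2768  0.9608] c [0.6644 0.0143 0.0692] 1184 tilt 0.28083422128725793 az -1.5236015944529875
 face rect ((634.8098754882812, 12.559226989746094), (265.8517761230469, 168.03802490234375), 4.653252124786377)
 batten 152 ((471.9492492675781, 313.25823974609375), (91.1001968383789, 28.76384735107422), 64.79119873046875) 0.053180946957753515
 tin rim 94 [ 0.4538 -0.0013  0.0661] [0.5127 0.0593 0.0754]
```

The side view shows the tin at (315,218) on its mat, the empty mat at (335,318), the stage at (377,210) and the panel at (295,160). The scene view agrees. The tin's path to the empty mat is clear. I'll fix the stage centre from the saved clouds and slide the tin.

```bash
python3 - <<'E'
from h import *
np.set_printoptions(precision=4,suppress=True)
n=np.array([.0138,-.2769,.9608]); 
u=np.cross([1,0,0],n); u=np.array([-n[0]*n[2],-n[1]*n[2],1-n[2]**2]); u/=np.linalg.norm(u); v=np.cross(n,u)
print("u",u,"v",v)
for c in("scene","side"):
    P=np.load(c+"1.npy").reshape(-1,3); o=np.array([.665,.015,.069])
    A=P-o; A=A[abs(A@n)<.004]; q=np.c_[A@u,A@v]; q=q[(abs(q)<[.1,.09]).all(1)]
    print(c,np.percentile(q,[.3,1,50,99,99.7],axis=0).T*1000, cv2.minAreaRect(q.astype('f4')*1000))
    T=P[(P[:,0]>.4)&(P[:,0]<.9)&(abs(P[:,1])<.3)]
E
python3 - <<'E'
from h import *
np.set_printoptions(precision=4,suppress=True)
print("q",status.current_eef_rot())
p=status.current_position(); env.line_to(p+np.array([0,0,.08]) if isinstance(p,np.ndarray) else np.array(p)+[0,0,.08])
cands=[[1,0,0,0],[0,1,0,0]]
q=min([c for c in cands if ik([.4835,.031,.2],c) is not None],key=lambda c:abs(ik([.4835,.031,.2],c)[6])); print(q)
env.move_pose([.4835,.031,.2],q); 
pic=optics.grab_frame("wrist"); save(pic,"w1")
print([(w(pic,x["location"]).round(4),round(x["p"],2)) for x in spotter.pinpoint(pic,"tin")[:2]])
C=cloud(pic).reshape(-1,3); T=C[(C[:,2]>.066)&(C[:,2]<.076)&(abs(C[:,0]-.4835)<.05)&(abs(C[:,1]-.031)<.05)]
print(len(T),cv2.minEnclosingCircle(T[:,:2].astype('f4')*1000) if len(T) else 0)
print(status.current_t(),status.current_position(),status.current_joints())
E
```

```text
u [-0.0478  0.9596  0.2772] v [-0.9988 -0.0498 -0.    ]
scene [[-81.2909 -79.2166  10.7073  87.557   88.3716]
 [-85.7106 -75.7358  -7.4171  73.4568  80.8335]] ((3.2580795288085938, -1.5987396240234375), (172.97256469726562, 178.3548126220703), 1.0280364751815796)
side [[-85.6585 -84.486   -4.6484  82.5707  84.263 ]
 [-76.4196 -74.5224   1.0651  73.7416  80.8589]] ((-0.340301513671875, -1.4783782958984375), (174.5947265625, 178.656005859375), 2.353142499923706)
q [0.1285 0.9917 0.     0.    ]
[1, 0, 0, 0]
[(array([ 0.4814,  0.0319, -0.002 ]), 0.93)]
678 ((483.63177490234375, 31.650115966796875), 29.95421600341797)
4.375 [0.4836 0.0322 0.2   ] [-0.7857  0.2211  0.8215  1.7108 -0.1685  1.2828 -1.4966]
```

Run:
```python
from h import *
np.set_printoptions(precision=4,suppress=True)
env.line_to([.4836,.0315,.024],max_speed=.12)
print(status.current_force())
jaws.command_gripper(0.0)
print("op",status.current_opening(),status.current_gripper_force(),status.current_position(),status.current_force())
z0=status.current_position()[2]
env.line_to([.470,-.276,z0],max_speed=.1)
print(status.current_position(),status.current_force())
pic=optics.grab_frame("side"); save(pic,"s2")
for t in("tin","mark_empty"): print(t,[(w(pic,x["location"]).round(4),round(x["p"],2)) for x in spotter.pinpoint(pic,t)[:2]])
print(status.current_t())
```

```text
[0.8186 0.3626 0.1666]
op 0.6830316908075066 62.75585375726223 [0.4843 0.0312 0.0252] [-0.8557 -0.5985  6.8827]
[ 0.4701 -0.2756  0.0252] [-0.1352  5.8619  4.418 ]
tin [(array([ 0.4714, -0.2729,  0.0005]), 0.71)]
mark_empty [(array([ 0.4733, -0.2739,  0.0015]), 0.6)]
9.7417
```

View pics/s2.png

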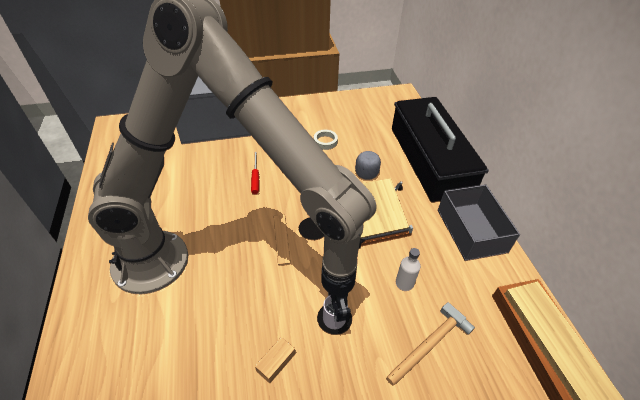

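The tin stands inside the empty mat at (335,318), gripped and still upright. I'll release it and go over the panel.

```bash
cat >> h.py <<'E'
def quat(x,z):
    x=np.array(x,float);z=np.array(z,float); return R.from_matrix(np.c_[x,np.cross(z,x),z]).as_quat()
def down(a): return quat([np.cos(a),np.sin(a),0],[0,0,-1])
N=np.array([.0138,-.2769,.9608]);N/=np.linalg.norm(N)
U=np.array([-N[0]*N[2],-N[1]*N[2],1-N[2]**2]);U/=np.linalg.norm(U)
F=np.array([.665,.0165,.0694])
E
python3 - <<'E'
from h import *
np.set_printoptions(precision=4,suppress=True)
jaws.command_gripper(1.0)
env.line_to([.470,-.276,.22],max_speed=.15)
for a,s in((np.radians(64),1),(np.radians(244),-1)):
    print(a,ik([.471,.315,.2],down(a)),ik(F+.2*N,quat(s*U,-N)),ik(F+.036*N,quat(s*U,-N)))
pic=optics.grab_frame("wrist"); save(pic,"w3")
print([(w(pic,x["location"]).round(4),round(x["p"],2)) for x in spotter.pinpoint(pic,"tin")[:2]])
C=cloud(pic).reshape(-1,3); T=C[(C[:,2]>.066)&(C[:,2]<.076)&(abs(C[:,0]-.47)<.06)&(abs(C[:,1]+.276)<.06)]
print(len(T),cv2.minEnclosingCircle(T[:,:2].astype('f4')*1000) if len(T) else 0)
hsv=pic["pixels"].max(-1)<45; CC=cloud(pic); M=CC[hsv&(abs(CC[...,2])<.006)]; M=M[(abs(M[:,0]-.47)<.07)&(abs(M[:,1]+.276)<.07)]
print("mat",len(M),np.percentile(M,[1,99],axis=0))
print(status.current_t())
E
```

```text
1.117010721276371 [-1.0426  0.381   0.589   1.487  -0.2139  1.3382 -0.8911] [-0.0015  0.625   0.3927  0.9694 -0.4891  1.6837  0.3526] [-0.0708  0.6647  0.3371  1.2852 -0.4927  1.3276  0.4026]
4.258603374866164 [ 0.0738  0.5552 -1.0767  1.4421  0.4877  1.4315  1.6822] [-0.2513  0.7505  1.0079  0.984  -0.8595  1.8237 -2.5994] [-0.3775  0.8121  0.9444  1.3002 -0.879   1.5065 -2.5058]
[(array([ 0.4694, -0.2764, -0.0028]), 0.9)]
592 ((469.7420959472656, -275.7296447753906), 29.923349380493164)
mat 1306 [[ 0.4512 -0.3167 -0.002 ]
 [ 0.5122 -0.2317  0.0017]]
11.6833
```

View pics/w3.png

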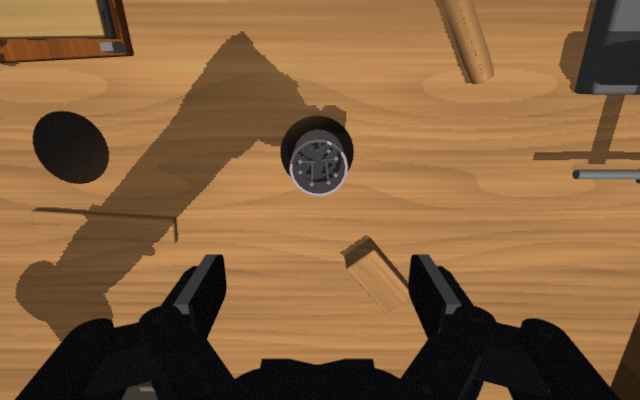

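The tin stands upright, wholly on the mat at about (317,155). Next is the panel.

Run:
```python
from h import *
np.set_printoptions(precision=4,suppress=True)
a=np.radians(64)
env.move_pose([.471,.315,.2],down(a))
pic=optics.grab_frame("wrist"); save(pic,"w4")
C=cloud(pic).reshape(-1,3); B=C[(C[:,2]>.049)&(C[:,2]<.058)&(abs(C[:,0]-.471)<.08)&(abs(C[:,1]-.315)<.08)]
print(len(B),cv2.minAreaRect(B[:,:2].astype('f4')*1000))
B=C[(C[:,2]>.005)&(C[:,2]<.06)&(abs(C[:,0]-.471)<.08)&(abs(C[:,1]-.315)<.08)]
print(len(B),cv2.minAreaRect(B[:,:2].astype('f4')*1000))
print([(w(pic,x["location"]).round(4),round(x["p"],2)) for x in spotter.pinpoint(pic,"panel_grip")[:2]])
print(status.current_t())
```

```text
2394 ((471.74224853515625, 316.9428405761719), (90.10348510742188, 28.011709213256836), 63.86994552612305)
5503 ((471.65948486328125, 317.0247802734375), (99.71696472167969, 70.13523864746094), 63.72296142578125)
[(array([ 0.4738,  0.3194, -0.0028]), 0.63), (array([0.4678, 0.3159, 0.031 ]), 0.59)]
13.9083
```

View pics/w4.png

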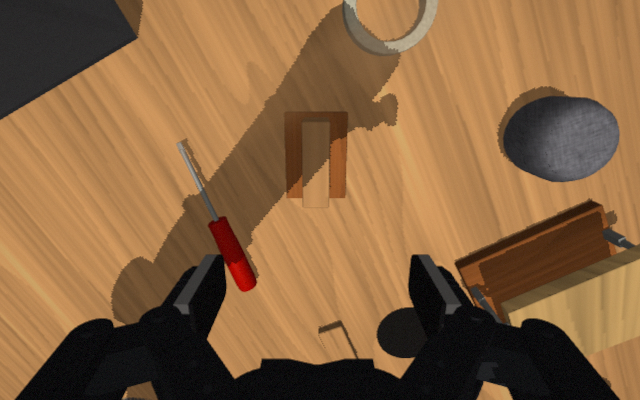

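The picture shows the panel at (317,160) with the driver well clear. The measured sizes match, so I'll grasp, lift and hover over the stage.

Run:
```python
from h import *
np.set_printoptions(precision=4,suppress=True)
q=down(np.radians(63.8)); 
env.line_to([.4717,.317,.018],q,max_speed=.12)
print(status.current_force())
jaws.command_gripper(0.0)
p=np.array(status.current_position()); print("op",status.current_opening(),status.current_gripper_force(),p,status.current_force())
env.line_to([p[0],p[1],.24],max_speed=.15)
print(status.current_opening(),status.current_gripper_force(),status.current_force())
qf=quat(U,-N)
env.move_pose(F+N*.17,qf)
env.line_to(F+N*.068,qf,max_speed=.08)
env.dwell(.3)
print(status.current_position(),F+N*.068,status.current_force(),np.dot(status.current_force(),N),status.current_wrist_torque())
c=optics.grab_frame("side"); save(c,"s5"); C=cloud(c)
c2=optics.grab_frame("scene"); save(c2,"c5")
print(status.current_t(),status.current_joints())
```

```text
[ 0.5418 -1.2472 -0.4686]
op 0.30250774016212495 60.17687916755676 [0.4722 0.3172 0.0185] [-0.1988 -0.1599  1.8454]
0.30106557221374325 59.73383188247681 [ 0.3125  0.4286 -1.0521]
[ 0.6661 -0.0024  0.135 ] [ 0.6659 -0.0023  0.1347] [-0.2727  0.2293 -0.6068] -0.6502832491270518 [-0.3478 -0.0305  0.0099]
21.1167 [-0.2301  0.7012  0.6661  1.247  -0.6746  1.4633  0.5109]
```

View pics/c5.png

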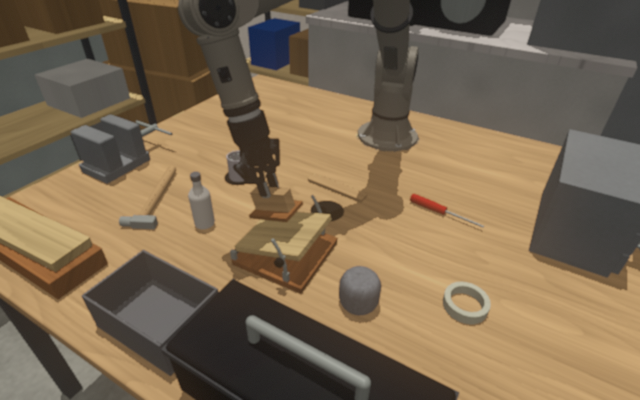

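The panel hangs at about (275,203), parallel to and just above the board. I'll descend and press by force.

Run:
```python
from h import *
np.set_printoptions(precision=4,suppress=True)
qf=quat(U,-N); f0=-.65
env.line_to(F+N*.026,qf,max_speed=.06)
d=.026
fn=lambda: np.dot(status.current_force(),N)-f0
step=.001
for i in range(60):
    d-=step; env.line_to(F+N*d,qf,max_speed=.02); env.dwell(.1)
    f=fn(); 
    if f>1: print(round(d,5),round(f,2),round(np.dot(np.array(status.current_position())-F,N),4)); step=.0004 if f<6 else .0002
    if f>9.3 or d<.008: break
env.dwell(.5); print("final",fn(),status.current_force(),status.current_wrist_torque(),status.current_opening(),d,status.current_t())
p=np.array(status.current_position()); M=R.from_quat(status.current_eef_rot()).as_matrix(); print(p,(p-F)@U,(p-F)@np.cross(N,U),M[:,0]@U,M[:,2]@N)
for c in("side","scene"):
    pic=optics.grab_frame(c); save(pic,c+"6"); np.save(c+"6.npy",cloud(pic))
    for t in("panel_foot","stage_face","panel","tin"): print(c,t,[(w(pic,x["location"]).round(4),round(x["p"],2)) for x in spotter.pinpoint(pic,t)[:1]])
    A=cloud(pic).reshape(-1,3)-F; a,b,h=A@U,A@np.cross(N,U),A@N
    k=(abs(a)<.08)&(abs(b)<.07)&((abs(a)>.058)|(abs(b)>.045))&(abs(h)<.012)
    Q=A[k]; m=Q.mean(0); n=np.linalg.svd(Q-m,full_matrices=0)[2][2]; n*=np.sign(n[2]); print(" board n",n,N,np.median(h[k]))
    k=(abs(a)<.052)&(abs(b)<.038)&(abs(h-.010)<.004); print(" plate top",k.sum(),np.c_[a,b][k].min(0) if k.any() else 0,np.c_[a,b][k].max(0) if k.any() else 0)
print(fn(),status.current_t())
```

```text
0.018 6.5 0.0193
0.0178 6.55 0.0193
0.0176 8.16 0.0193
0.0174 8.37 0.0193
0.0172 8.6 0.0193
0.017 10.15 0.0193
final 8.736165697941924 [-1.7449 -1.9533  7.8782] [-0.1802  0.6249  0.1789] 0.30390188907258436 0.016999999999999998 27.0167
[0.6655 0.011  0.0879] -0.0001613219033895543 -0.00026737798333156994 0.9999999799757672 -0.9999986250688748
side panel_foot [(array([0.6622, 0.0165, 0.0695]), 0.73)]
side stage_face []
side panel [(array([0.6642, 0.0151, 0.0705]), 0.78)]
side tin [(array([ 0.4713, -0.2724, -0.001 ]), 0.69)]
 board n [ 0.016  -0.2748  0.9614] [ 0.0138 -0.2769  0.9608] 0.0003668881383239367
 plate top 286 [-0.0519 -0.0358] [0.048 0.036]
scene panel_foot [(array([0.6659, 0.0142, 0.0688]), 0.57)]
scene stage_face [(array([0.6685, 0.0186, 0.0705]), 0.66)]
scene panel [(array([0.6632, 0.0201, 0.0705]), 0.92)]
scene tin [(array([ 0.4653, -0.271 , -0.0009]), 0.71)]
 board n [ 0.0163 -0.2768  0.9608] [ 0.0138 -0.2769  0.9608] -3.149690498493454e-05
 plate top 420 [-0.0485 -0.036 ] [0.0516 0.0357]
9.229614321913214 27.5167
```

The panel is centred and pressed at about 9 N. The side moment hints at a few milliradians of roll misfit, so I'll trim the roll while watching the moment.

Run:
```python
from h import *
np.set_printoptions(precision=3,suppress=True)
d=.017; V=np.cross(N,U)  # V ~ -x
f0=-.65
def go(e,d):
    n=N-e*V; n/=np.linalg.norm(n); u=U-(U@n)*n; u/=np.linalg.norm(u)
    env.line_to(F+N*d,quat(u,-n),max_speed=.02); env.dwell(.4)
    F_=np.array(status.current_force()); print(e,d,"fn",F_@N-f0,F_,"T",np.array(status.current_wrist_torque()),np.array(status.current_position())-F,flush=True)
    return F_@N-f0
for e in(.004,.008,.012): go(e,d)
print(status.current_t())
```

```text
0.004 0.017 fn 8.94688967684854 [-2.371 -1.154  8.337] T [-0.108  0.579  0.155] [ 0.    -0.005  0.018]
0.008 0.017 fn 9.737202514331123 [-3.189 -1.233  9.149] T [-0.11   0.529  0.119] [ 0.    -0.005  0.019]
0.012 0.017 fn 10.073740773011025 [-3.295 -1.409  9.45 ] T [-0.193  0.548  0.155] [ 0.001 -0.006  0.019]
29.4667
```

The moment is essentially unchanged, so it comes from the lateral force and not from a misfit. I'll go back to the measured normal, set about 10 N and check the result.

```bash
python3 - <<'E'
from h import *
np.set_printoptions(precision=4,suppress=True)
V=np.cross(N,U); n=N-.002*V; n/=np.linalg.norm(n); u=U-(U@n)*n; u/=np.linalg.norm(u); f0=-.65
fn=lambda: np.mean([np.array(status.current_force())@N-f0 for _ in range(5)])
d=.017
for i in range(6):
    env.line_to(F+N*d,quat(u,-n),max_speed=.02); env.dwell(.5); f=fn(); print(d,f,status.current_force())
    if 9.2<f<10.8: break
    d-= (10-f)*.0001
for c in("side","scene"):
    pic=optics.grab_frame(c); save(pic,c+"7")
    A=cloud(pic).reshape(-1,3)-F; a,b,h=A@U,A@V,A@N
    k=(abs(a)<.05)&(abs(b)<.034)&(abs(b)>.017)&(abs(h-.010)<.004); X=np.c_[a,b,np.ones_like(a)][k]
    print(c,k.sum(),"plate slopes/height",np.linalg.lstsq(X,h[k],rcond=None)[0])
    k=(abs(a)<.08)&(abs(b)<.07)&((abs(a)>.058)|(abs(b)>.045))&(abs(h)<.006); X=np.c_[a,b,np.ones_like(a)][k]
    print("  board",np.linalg.lstsq(X,h[k],rcond=None)[0])
env.dwell(.5);print(fn(),status.current_gripper_force(),status.current_t())
E
python3 -c "
import cv2;cv2.imwrite('pics/z7.png',cv2.resize(cv2.imread('pics/scene7.png')[140:300,200:400],None,fx=3,fy=3))"
```

```text
0.017 8.585673891139338 [-2.4529 -1.5569  7.846 ]
0.016858567389113933 9.957515860518408 [-2.8867 -1.4865  9.3003]
side 194 plate slopes/height [0.005  0.0026 0.0103]
  board [-0.001   0.0017  0.0004]
scene 238 plate slopes/height [-0.0046  0.0063  0.0099]
  board [-0.0005  0.0009 -0.    ]
10.16160975105719 60.85986793041229 31.5667
```

View pics/z7.png

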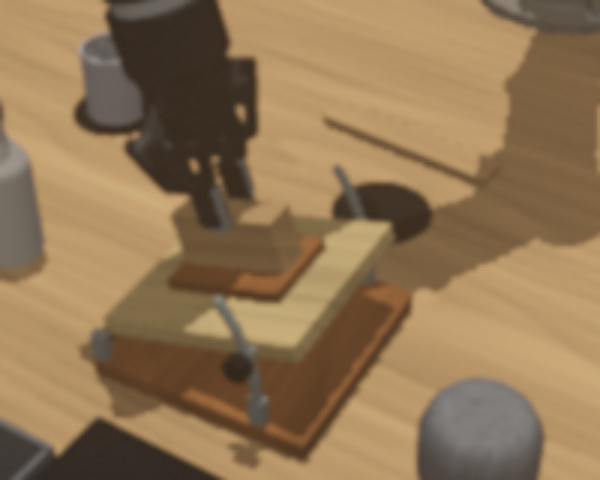

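The plate sits flush mid-board at about (245,270) in the crop, batten up the slope. The tin is on its mat, and the plate height (10 mm) and the force (10.2 N) check out. I'm handing it in.

```bash
python3 -c "
from h import *
print(env.close_job())"
```

```text
the job is handed in; nothing more can be done
None
```

I slid the tin onto the empty mat and let it go, and handed in with the panel held flush at the middle of the board, batten up the slope, pressed at about 10 N; the clock read about 32 s just before hand-in.

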